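# Stand the reagent bottles in their drip trays

## Task

Put the four loose screw-capped bottles away in the four square grey drip trays, each standing upright on the floor of the tray of its own size: the largest bottle in the largest tray, the second in the second, and so on down to the smallest. Do not knock any bottle over.

Things in the scene. Friction and masses are not known exactly. Their poses are not given: they have to be found in the camera images.
- bottle_largest_centre (a point): The largest bottle: loose round screw-capped reagent bottle, amber with a blue cap, 60 mm across, 98 mm high (its cap, 40 mm across, is the top 20 mm), about 0.2 kg. This point is its centre, half-way up on its axis; z up when it stands. Any direction of grasp will do across the body at mid-height.
- bottle_second_centre (a point): The second-largest bottle: loose screw-capped reagent bottle, white with a green cap, 48 mm across as seen, 93 mm high, about 0.2 kg. To the touch its body is a square of 44 mm, 72 mm high, with sides along this frame's x and y (the cap cannot be gripped): close the fingers along its x or y. At the start its x points within 0.4 rad of straight away from the robot's front (world x). This point is its centre, half-way up on its axis; z up when it stands.
- bottle_third_centre (a point): The third-largest bottle: loose round screw-capped bottle, amber glass with a black cap, 36 mm across, 84 mm high, about 0.1 kg, narrower neck and cap in the top third. This point is its centre, half-way up on its axis; z up when it stands.
- bottle_smallest_centre (a point): The smallest bottle: loose slim clear-glass screw-capped bottle with a white cap, 26 mm across, 70 mm high, about 0.05 kg, narrower neck and cap in the top third. This point is its centre, half-way up on its axis; z up when it stands.
- tray_largest_floor (a point): The largest of four low square grey drip trays: 84 mm square inside, walls 3 mm thick, rim 9 mm above the bench; it does not move. This point is the middle of its inner floor, 3 mm above the bench; x and y run along its sides, z up.
- tray_second_floor (a point): The second-largest of four low square grey drip trays: 70 mm square inside, walls 3 mm thick, rim 9 mm above the bench; it does not move. This point is the middle of its inner floor, 3 mm above the bench; x and y run along its sides, z up.
- tray_third_floor (a point): The third-largest of four low square grey drip trays: 54 mm square inside, walls 3 mm thick, rim 9 mm above the bench; it does not move. This point is the middle of its inner floor, 3 mm above the bench; x and y run along its sides, z up.
- tray_smallest_floor (a point): The smallest of four low square grey drip trays: 40 mm square inside, walls 3 mm thick, rim 9 mm above the bench; it does not move. This point is the middle of its inner floor, 3 mm above the bench; x and y run along its sides, z up.
Things that resemble listed ones, but are neither listed nor needed, are in the scene too. Leave any pink or yellow look-alike of the part that bears bottle_largest_centre alone. Leave any red look-alike of the part that bears bottle_smallest_centre alone.

How it is judged (in metres and radians):
At the end, for the whole second after the job is handed in: Each bottle stands upright (within 0.08 rad), released and at rest, with its foot on the floor of the tray of the same size rank (centre height within 3 mm) and its axis within 20 mm of the tray's middle (horizontal distance between bottle_largest_centre and tray_largest_floor below 0.02 m and z of bottle_largest_centre in the frame of tray_largest_floor between 0.046 and 0.052 m and angle between each of bottle_largest_centre, bottle_second_centre, bottle_third_centre, bottle_smallest_centre's own z axis and vertical below 0.08 rad and linear speed of each of bottle_largest, bottle_second, bottle_third, bottle_smallest below 0.02 m/s and contact force between each of bottle_largest, bottle_second, bottle_third, bottle_smallest and the fingers below 0.1 N and horizontal distance between bottle_second_centre and tray_second_floor below 0.02 m and z of bottle_second_centre in the frame of tray_second_floor between 0.0435 and 0.0495 m and horizontal distance between bottle_third_centre and tray_third_floor below 0.02 m and z of bottle_third_centre in the frame of tray_third_floor between 0.039 and 0.045 m and horizontal distance between bottle_smallest_centre and tray_smallest_floor below 0.02 m and z of bottle_smallest_centre in the frame of tray_smallest_floor between 0.032 and 0.038 m); the robot touches nothing.
It fails at once if a bottle is knocked over (leans more than 0.6 rad) (angle between any of bottle_largest_centre, bottle_second_centre, bottle_third_centre, bottle_smallest_centre's own z axis and vertical above 0.6 rad).
It also fails if it takes over 112 s, if anything falls off the work surface, if the arm or the gripper's body presses on something with over 40 N, if the wrist force passes 120 N, or if a joint passes its speed limit or range.

## Robot

A 7-joint arm with a two-finger parallel gripper is mounted at the origin on a cart in front of the work surface, level with it; the furniture and walls round the work are solid. World frame = base frame: x ahead of the robot, y to its left, z up, the work surface at z = 0. Lengths are in mm, angles in rad, forces in N, time in s.
With the tool pointing down it reaches from about 400 to 850 mm from the base axis. Payload 10.4 kg.
Tool frame: the origin (TCP) lies midway between the tips of the shut fingers; the grasp point (between the pads) lies 19 mm behind it; z points along the fingers, y is the line along which they close (so a half turn about z gives the same grasp; the last joint's range is limited). The gripper opens to 87 mm and grips with 3 to 60 N. Pads are 19 mm wide; open, the fingers measure 117 mm over their backs; the gripper's body (75 mm by 190 mm) begins 51 mm behind the grasp point.
Start: joints at [1.279, 0.332, -0.065, 1.46, 0.022, 1.35, -0.088], TCP at [166.005, -602.573, 222.576] pointing down, gripper open.
Joint ranges: [-2.6, 2.6], [-0.5, 2.12], [-1.47, 1.34], [0.16, 2.42], [-1.27, 4.41], [0.06, 2.06], [-2.6, 2.6]. Speed limits (rad/s): [2.22, 2.22, 2.79, 2.79, 3.14, 3.14, 3.14].

## Interface

Orientations are given as a rotation vector (axis times angle).
In Python, from workcell import arm gives the robot as it stands. The module is installed in compiled form; this text tells all that it offers.
- The arm moves only by the shell command python3 -m handwheel 'ROWS' [FORCE]. ROWS is JSON, a list of rows, each a list of 7 numbers: the shift along the tool's x, y, z in m, then the turn, a rotation vector about the tool's x, y, z in degrees, then the closure, from 0 (fully open) to 1 (shut). In form: [[tx, ty, tz, wx, wy, wz, gripper], ...]. A call has 1 to 12 rows; each row shifts and turns the commanded pose from where the row before left it, along the tool's axes as they then stand; what a row does not reach is not made up. A row lasts 1/10 s, in which the tool goes at most 50 mm and 8.59 degrees, less where a joint would pass 70% of its speed; a pose out of reach is approached as far as the arm can. A call with a gripper value outside its range is refused whole. The fingers move at their own pace and stop on an object; FORCE is the grip in N (left out, the last holds). Time passes only in rows, so rows that do not move let the fingers close. It gives the time, the measured TCP pose, the force, the opening and the grip force at its end, in the units of the state.
- arm.get_state(): the state, without advancing time (a new reading comes with each control period).
- arm.get_image(name): name is "scene" or "side" or "wrist"; returns a dict with "image" (384x512x3 uint8, red, green, blue), "fov_y" (degrees; the focal length in pixels is half the picture's height over the tangent of half this angle, whatever the lens; pixels are square), "cx", "cy" (the principal point, pixels), "view" (4x4, takes a point from world to camera coordinates). Camera axes: x right, y up, looking along -z (the intrinsics and any distortion apply to the point x, -y, -z); pixel columns grow to the right and rows downward; lengths in mm; the calibration is good to about 2 mm. A picture is of the moment at which its call begins. There is no depth.
- arm.job_done(): hands the job in; it is judged then, once.
The state is a dict: "time_s": time; "qpos": joint angles; "joint_velocities": joint speeds; "joint_torque": joint torques, N m; "position": TCP position; "orientation": TCP orientation; "force": force on the tool from outside, world axes, zero at the start; "ft_torque": the same for the moment, N m; "opening": finger opening in mm; "grip_force": force on a finger pad.
Only numpy, scipy, OpenCV 4.12 (cv2) and the standard library are available. Lean on these libraries where they do the work, as an engineer would, in place of code of your own. Each camera call takes 0.05 s, during which the arm holds its last target. There are 200 camera calls.

## Working session

There is one attempt and no reset: what is moved stays moved. The work goes in short steps, Python scripts to look and compute and a shell command to move; the robot and the scene stay as the last step left them, time stands still between calls to the robot, and variables do not carry over. Pictures are saved under pics/ and viewed, at most 14 in all, crops included, and the job is handed in when it is done.

```bash
mkdir -p pics
python3 - <<'E'
from workcell import arm
import cv2,pickle
s=arm.get_state(); print(s)
for n in("scene","side","wrist"):
    d=arm.get_image(n); print(n,d['fov_y'],d['cx'],d['cy'],d['view'].tolist() if hasattr(d['view'],'tolist') else d['view'], [k for k in d])
    pickle.dump(d,open(f'{n}0.pkl','wb'))
    cv2.imwrite(f'pics/{n}0.png',cv2.resize(d['image'][:,:,::-1],(800,600)))
E
```

```text
{'time_s': 0.0, 'qpos': array([ 1.2794038 ,  0.33290248, -0.0646784 ,  1.4609585 ,  0.02159619,
        1.34989216, -0.08850081]), 'joint_velocities': array([-0.00089086, -0.00123855, -0.00072521, -0.00070122, -0.00116322,
       -0.00023667,  0.00111324]), 'joint_torque': array([ 1.85419826e-04, -6.23265052e+01,  2.51021079e-02, -3.89904284e+01,
       -6.13128114e-02,  3.98947927e-02,  1.72598598e-04]), 'position': array([ 165.85757104, -602.1822373 ,  221.72656597]), 'orientation': array([-3.11183532e+00, -4.20754238e-01,  4.18484538e-04]), 'force': array([ 0.71380079, -0.18154787,  0.27723009]), 'ft_torque': array([ 0.01221519, -0.00091684, -0.00029531]), 'grip_force': 0.0, 'opening': 86.91740693094026}
scene 42.225618359000094 252.4908679093882 194.73699100068293 [[-0.7053815789033717, -0.7085999310514283, -0.017971250866237028, 408.598586239866], [0.28588346177396357, -0.30760203701426725, 0.9075525511554732, -221.91915727494484], [-0.6486196685484652, 0.6350331680617827, 0.41955381184479146, -1170.022782001475], [0.0, 0.0, 0.0, 1.0]] ['image', 'fov_y', 'cx', 'cy', 'view']
side 44.34056152893539 254.90509701110634 189.95785848783652 [[0.9997754632240204, -0.021158409420982505, -0.0011596749412453684, -587.2864140216407], [0.01245330898072368, 0.542401567128343, 0.8400270561548289, -67.41252673797905], [-0.017144626873335605, -0.8398528809782648, 0.542543270239234, -1244.4414944775285], [0.0, 0.0, 0.0, 1.0]] ['image', 'fov_y', 'cx', 'cy', 'view']
wrist 66.78333173858833 252.64661643709533 192.00206809338607 [[0.2645364872765368, -0.9643743065635456, -0.001625958016817382, -624.7111622383927], [0.9201859446068914, 0.25291903231182306, -0.29881397297043505, 35.317669692999914], [0.2885797537030542, 0.07755101504514858, 0.9543099946129417, -392.5677632827827], [0.0, 0.0, 0.0, 1.0]] ['image', 'fov_y', 'cx', 'cy', 'view']
```

View pics/scene0.png

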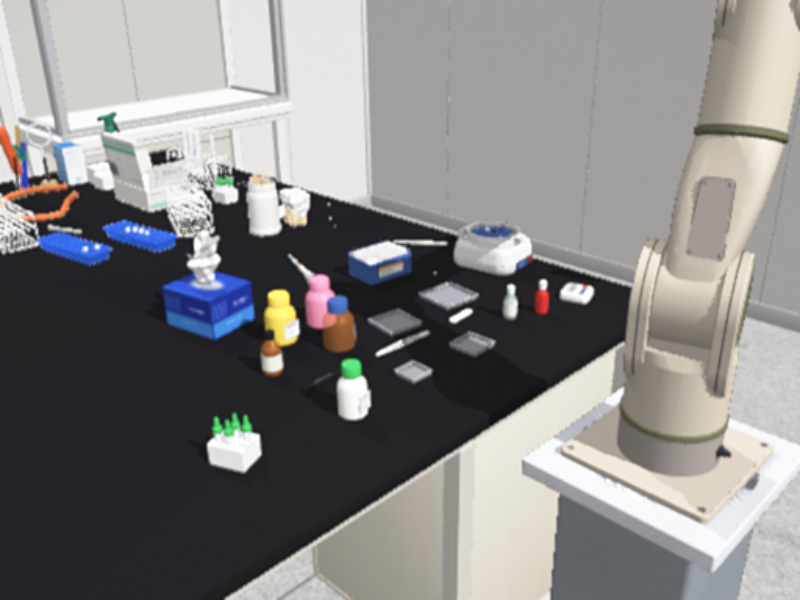

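View pics/side0.png

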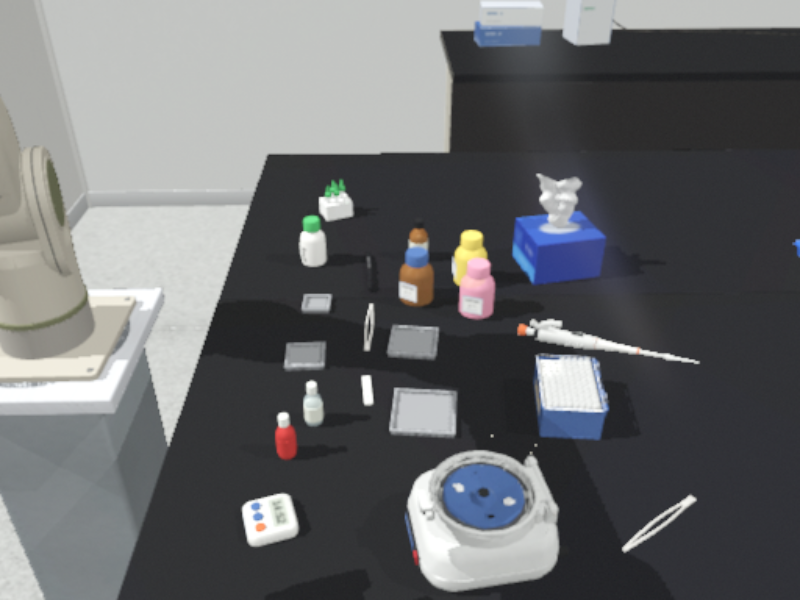

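View pics/wrist0.png

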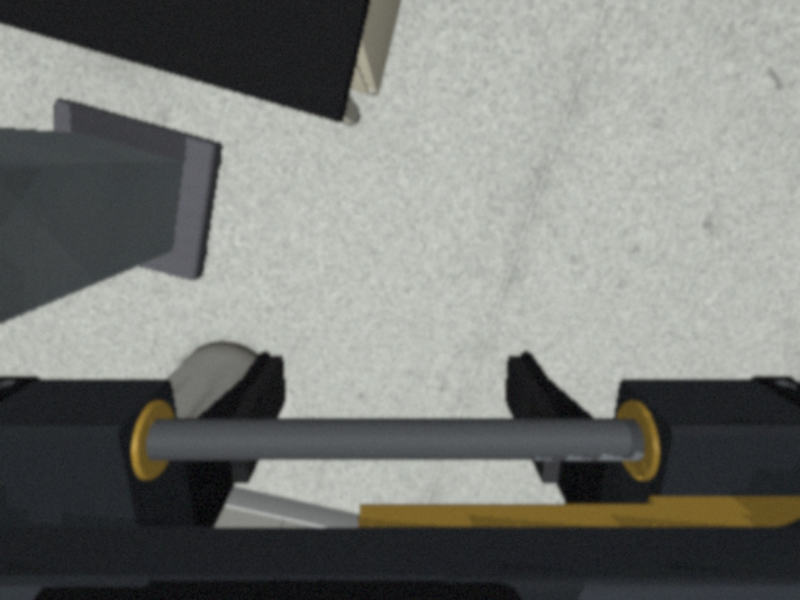

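The scene view shows: amber/blue-cap bottle (338,325), white/green (352,390), small amber (271,357), clear (511,302), and trays at (449,294), (395,321), (472,344), (413,371). The side view shows the same items at (416,280), (313,242), (419,240), (313,405), with trays at (424,412), (414,341), (305,356), (317,303). The wrist view shows only the floor. I'll triangulate next.

```bash
cat > h.py <<'E'
import numpy as np,cv2
from workcell import arm
def ray(d,u,v):
    f=d['image'].shape[0]/2/np.tan(np.radians(d['fov_y'])/2)
    V=np.array(d['view']); R=V[:3,:3]; o=-R.T@V[:3,3]
    c=np.array([(u-d['cx'])/f,-(v-d['cy'])/f,-1.]); w=R.T@c
    return o,w/np.linalg.norm(w)
def onz(d,u,v,z):
    o,w=ray(d,u,v); return o+w*(z-o[2])/w[2]
def tri(d1,p1,d2,p2):
    o1,w1=ray(d1,*p1); o2,w2=ray(d2,*p2)
    s=np.linalg.lstsq(np.c_[w1,-w2],o2-o1,rcond=None)[0]
    a,b=o1+s[0]*w1,o2+s[1]*w2
    return (a+b)/2,np.linalg.norm(a-b)
def blob(d,u,v,r,fn):
    """largest blob of mask fn(hsv) in box of half size r round (u,v) (original px)"""
    u0,v0=max(int(u-r),0),max(int(v-r),0)
    c=d['image'][v0:int(v+r),u0:int(u+r)]
    h=cv2.cvtColor(np.ascontiguousarray(c),cv2.COLOR_RGB2HSV).astype(int)
    m=fn(h).astype(np.uint8)
    n,l,s,ce=cv2.connectedComponentsWithStats(m)
    if n<2: return None
    k=1+np.argmax(s[1:,4])
    return ce[k]+[u0,v0],s[k],(l==k),(u0,v0)
E
python3 - <<'E'
from h import *
import pickle
S=pickle.load(open('scene0.pkl','rb'));D=pickle.load(open('side0.pkl','rb'))
k=1.5625
np.set_printoptions(precision=1,suppress=True)
blue=lambda h:(abs(h[...,0]-112)<12)&(h[...,1]>110)&(h[...,2]>50)
green=lambda h:(abs(h[...,0]-65)<20)&(h[...,1]>120)&(h[...,2]>60)
white=lambda h:(h[...,1]<60)&(h[...,2]>185)
amber=lambda h:((h[...,0]<18)&(h[...,1]>110)&(h[...,2]>40))
for n,fn,a,b,r in(('L cap',blue,(338,306),(417,258),12),('2 cap',green,(350,369),(313,225),12),('4 cap',white,(512,291),(312,388),8),('L body',amber,(338,330),(416,285),16),('3 body',amber,(271,350),(419,235),9)):
    A=blob(S,a[0]/k,a[1]/k,r,fn);B=blob(D,b[0]/k,b[1]/k,r,fn)
    p,e=tri(S,A[0],D,B[0]); print(n,p,e,A[0],A[1],B[0],B[1])
p,e=tri(S,(270/k,343/k),D,(419/k,223/k));print('3cap',p,e)
grey=lambda h:(h[...,1]<60)&(h[...,2]>55)&(h[...,2]<215)
for n,a,b,r,sz in(('T1',(449,294),(424,412),24,84),('T2',(395,321),(414,341),21,70),('T3',(472,344),(305,356),17,54),('T4',(413,371),(317,303),14,40)):
    for d,q in((S,a),(D,b)):
        c,s,m,o=blob(d,q[0]/k,q[1]/k,r,grey)
        ys,xs=np.nonzero(m); P=np.array([onz(d,x+o[0],y+o[1],6)[:2] for x,y in zip(xs,ys)],np.float32)
        rc=cv2.minAreaRect(P); print(n,np.array(rc[0]),np.array(rc[1]),round(rc[2],1),'outer',sz+6,s)
E
```

```text
L cap [620.7 107.1  86.7] 0.76136462174342 [216.3 194.2] [  6   5  14  13 136] [266.  164.2] [  5   6  15  12 152]
2 cap [425.1 250.4  83.1] 1.7452153743877314 [224.3 235. ] [  6   5  14  13 158] [198.9 142.5] [  6   6  11  10 101]
4 cap [ 457.4 -212.6   51.7] 2.457635089111583 [327.  188.3] [ 5  4  7 12 50] [198.8 249.8] [ 4  4 10 12 78]
L body [624.3 109.9  27.6] 5.997613462547951 [216.6 212.8] [  6   4  21  27 448] [267.8 181. ] [  6   3  22  27 369]
3 body [631.7 261.5  48.4] 1.6154187565986786 [172.6 222.3] [  3   2  13  11 111] [267.3 150.2] [ 3  5 12 10 91]
3cap [629.8 266.6  65.4] 12.250734123284442
T1 [ 616.5 -201.9] [114.1 118.2] 84.6 outer 90 [  4  16  40  19 450]
T1 [ 619.4 -206.6] [108.8  97.1] 84.5 outer 90 [   2    9   44   33 1334]
T2 [608.3 -28.1] [92.2 98.1] 81.9 outer 76 [  4  13  35  19 386]
T2 [610.5 -33.7] [95.4 83.4] 82.5 outer 76 [  4  10  35  24 695]
T3 [433.7 -63. ] [81.  82.7] 0.8 outer 60 [  2   8  31  18 323]
T3 [433.9 -70.2] [67.1 80.2] 3.3 outer 60 [  3   8  28  21 507]
T4 [440.6  92.2] [65.5 66.3] 89.4 outer 46 [  2   7  25  16 261]
T4 [441.   84.6] [61.1 53.8] 88.7 outer 46 [  4   9  21  13 249]
```

```bash
python3 -m handwheel '[[0,0,0,0,0,7.7,0],[0,0,0,0,0,7.7,0],[0.027,-0.04,0,0,0,0,0],[0.027,-0.04,0,0,0,0,0],[0.027,-0.04,0,0,0,0,0],[0.027,-0.04,0,0,0,0,0],[0.027,-0.04,0,0,0,0,0],[0.027,-0.04,0,0,0,0,0],[0.027,-0.04,0,0,0,0,0],[0.027,-0.04,0,0,0,0,0],[0.027,-0.04,0,0,0,0,0],[0.027,-0.04,0,0,0,0,0]]' 15
python3 -m handwheel '[[0,0,0,0,0,0,0],[0,0,0,0,0,0,0]]'
cat >> h.py <<'E'
def snap(n,f):
    import pickle
    d=arm.get_image(n); pickle.dump(d,open(f'{f}.pkl','wb'))
    cv2.imwrite(f'pics/{f}.png',cv2.resize(d['image'][:,:,::-1],(800,600))); return d
E
python3 -c "
from h import *
d=snap('wrist','w1'); print(arm.get_state()['position'],arm.get_state()['orientation'])"
```

```text
time_s: 1.35
position: [436.6, -200.8, 222.6]
orientation: [3.141, -0.0, 0.0]
force: [1.2, -1.2, 0.4]
opening: 87.0
grip_force: 0.0
time_s: 1.55
position: [436.3, -201.7, 222.4]
orientation: [3.142, 0.004, -0.001]
force: [-0.0, -0.9, -0.0]
opening: 87.2
grip_force: 0.0
[ 435.61457223 -202.95543499  222.31494753] [ 3.14139893e+00  8.42328223e-05 -1.03096554e-03]
```

View pics/w1.png

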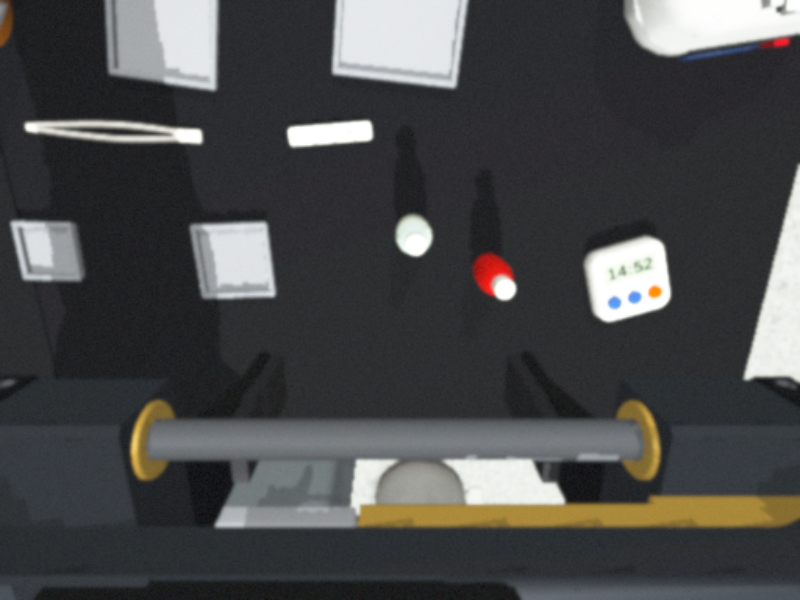

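The wrist view shows the smallest bottle with its cap at (415,243), red bottle at (495,280), tray 3 at (233,260), tray 4 at (48,251), and the near parts of trays 1 and 2 at the top.

Run:
```python
from h import *
import pickle
np.set_printoptions(precision=1,suppress=True)
d=pickle.load(open('w1.pkl','rb'));k=1.5625
grey=lambda h:(h[...,2]>80)
for n,a,r in(('T3',(233,260),29),('T4',(48,251),27)):
    c,s,m,o=blob(d,a[0]/k,a[1]/k,r,grey)
    ys,xs=np.nonzero(m)
    for z in(0,9):
        P=np.array([onz(d,x+o[0],y+o[1],z)[:2] for x,y in zip(xs,ys)],np.float32); rc=cv2.minAreaRect(P); print(n,z,rc,s)
white=lambda h:(h[...,1]<25)&(h[...,2]>215)
for n,p,z in(('4',(415,243),70),('red',(504,288),70)):
    b=blob(d,p[0]/k,p[1]/k,9,white); print(n,b[0]*k,b[1],onz(d,*b[0],z))
for n,p in(('T1near',(332,74)),('T1near2',(456,87)),('T2',(109,75)),('T2',(215,90)),('centrif left',(660,52)),('cf',(628,10))):
    print(n,onz(d,p[0]/k,p[1]/k,9))
```

```text
T3 0 ((434.1198425292969, -62.69533157348633), (68.48150634765625, 67.50996398925781), 1.8861520290374756) [   1    4   56   51 2477]
T3 9 ((436.1148986816406, -65.95344543457031), (66.87938690185547, 65.93054962158203), 1.8861547708511353) [   1    4   56   51 2477]
T4 0 ((442.21746826171875, 95.98100280761719), (55.728031158447266, 54.13153076171875), 88.18986511230469) [   3    7   48   41 1618]
T4 9 ((444.02301025390625, 89.01061248779297), (54.42427062988281, 52.8651237487793), 88.18984985351562) [   3    7   48   41 1618]
4 [413.4 239.8] [  0   0  18  18 283] [ 464.7 -214.9   70. ]
red [504.3 288.2] [  4   3  13  14 144] [ 429.7 -280.6   70. ]
T1near [ 578.8 -154.7    9. ]
T1near2 [ 570.  -247.9    9. ]
T2 [577.9  12.4   9. ]
T2 [567.7 -65.8   9. ]
centrif left [ 593.9 -397.6    9. ]
cf [ 620.9 -369.8    9. ]
```

```bash
python3 -m handwheel '[[0.0115,0.006,0.05,0,0,0,0.45],[0.0115,0.0064,0.05,0,0,0,0.45],[0,0,0.045,0,0,0,0.45],[0,0,0.035,0,0,0,0.45],[0,0,0.0186,0,0,0,0.45],[0,0,0.01,0,0,0,0.45],[0,0,0,0,0,0,0.45]]' 10; python3 -m handwheel '[[0,0,0,0,0,0,1],[0,0,0,0,0,0,1],[0,0,0,0,0,0,1],[0,0,0,0,0,0,1],[0,0,0,0,0,0,1],[0,0,0,0,0,0,1]]' 10
```

```text
time_s: 2.3
position: [457.1, -215.4, 16.3]
orientation: [-3.141, 0.003, 0.003]
force: [-0.2, 0.4, 1.1]
opening: 48.7
grip_force: 0.0
time_s: 2.9
position: [458.8, -214.9, 17.8]
orientation: [3.141, -0.0, 0.002]
force: [-0.1, 0.3, 5.8]
opening: 25.9
grip_force: 10.0
```

```bash
python3 -m handwheel '[[0,0,-0.01,0,0,0,1],[0,0,-0.03,0,0,0,1],[0,0,-0.05,0,0,0,1],[0,0,-0.05,0,0,0,1],[0,0,-0.05,0,0,0,1]]' 10;  python3 -m handwheel '[[-0.002,-0.03,-0.0186,0,0,0,1],[-0.002,-0.04,0,0,0,0,1],[-0.002,-0.04,0,0,0,0,1],[-0.002,-0.04,0,0,0,0,1],[-0.002,-0.04,0,0,0,0,1],[-0.002,-0.04,0,0,0,0,1],[-0.002,-0.04,0,0,0,0,1],[-0.002,-0.03,0,0,0,0,1],[0,-0.002,0,0,0,0,1],[0,0,0,0,0,0,1],[0,0,0,0,0,0,1]]'
python3 -c "
from h import *
d=snap('wrist','w2'); snap('side','s2'); print(arm.get_state()['position'],arm.get_state()['orientation'])"
```

```text
time_s: 3.4
position: [457.7, -214.0, 209.6]
orientation: [-3.141, -0.001, 0.0]
force: [1.3, -1.6, -1.1]
opening: 25.3
grip_force: 10.0
time_s: 4.5
position: [442.2, 86.4, 225.8]
orientation: [3.141, -0.002, -0.0]
force: [-0.6, -0.3, -0.4]
opening: 25.4
grip_force: 10.0
[442.32116145  86.24138889 225.76058509] [ 3.14129213e+00 -2.99018874e-03 -2.88816260e-04]
```

View pics/w2.png

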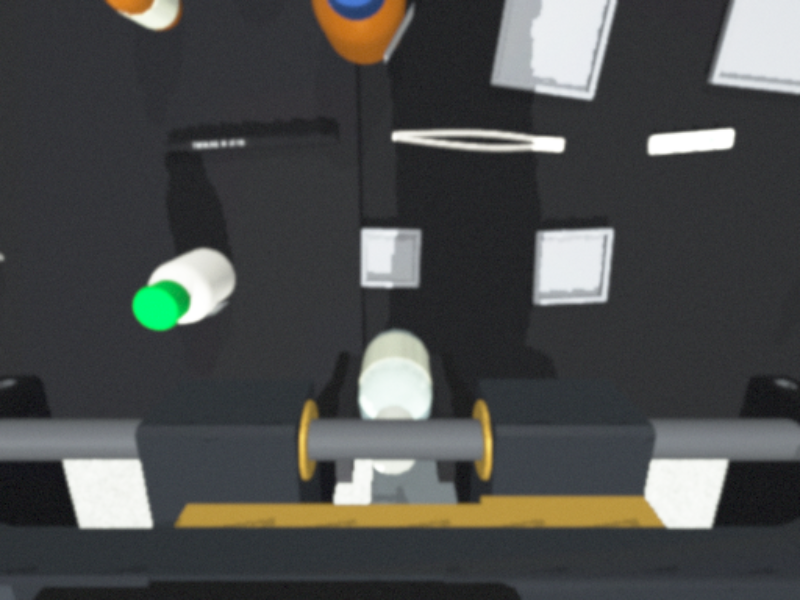

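The wrist view shows tray 4 ahead at (391,258), tray 3 at (573,266), the green cap at (160,306), and the small bottle held upright in the gripper.

```bash
cat >> h.py <<'E'
K=1.5625
def tray(d,u,v,r,z=9,lo=80):
    c,s,m,o=blob(d,u/K,v/K,r,lambda h:(h[...,2]>lo)&(h[...,1]<70))
    ys,xs=np.nonzero(m); P=np.array([onz(d,x+o[0],y+o[1],z)[:2] for x,y in zip(xs,ys)],np.float32)
    return cv2.minAreaRect(P),s
E
python3 - <<'E'
from h import *
import pickle
np.set_printoptions(precision=1,suppress=True)
d=pickle.load(open('w2.pkl','rb'))
print(tray(d,391,258,27)); print(tray(d,573,266,30)) 
for lo in (55,120): print(tray(d,391,258,27,9,lo)[0])
g=blob(d,160/K,306/K,25,lambda h:(abs(h[...,0]-70)<20)&(h[...,1]>120)&(h[...,2]>60)); print('green',g[0]*K,g[1],onz(d,*g[0],93))
c=g[2].astype(np.uint8)
# white body rect edge direction
for q in((149,276),(200,249),(234,275),(228,300)): print(q,onz(d,q[0]/K,q[1]/K,72), onz(d,q[0]/K,q[1]/K,0))
E
```

```text
(((443.8140869140625, 90.32176208496094), (51.51939392089844, 52.89238357543945), 88.5363998413086), array([   7,    7,   40,   40, 1536], dtype=int32))
(((435.69793701171875, -65.3952865600586), (67.27659606933594, 66.57617950439453), 2.4289674758911133), array([   5,    5,   53,   51, 2447], dtype=int32))
((442.8338623046875, 94.42794799804688), (61.916786193847656, 71.75391387939453), 88.12480163574219)
((443.5025329589844, 90.24836730957031), (49.03187942504883, 51.51232147216797), 88.59520721435547)
green [159.3 304.9] [  7  10  37  32 906] [429.7 246.6  93. ]
(149, 276) [444.6 262.   72. ] [426.3 302.2   0. ]
(200, 249) [464.1 223.   72. ] [450.2 254.2   0. ]
(234, 275) [445.2 201.1  72. ] [427.  227.3   0. ]
(228, 300) [426.5 207.5  72. ] [404.  235.2  -0. ]
```

```bash
python3 -m handwheel '[[0.0012,-0.0036,0.05,0,0,0,1],[0,0,0.05,0,0,0,1],[0,0,0.045,0,0,0,1],[0,0,0.03,0,0,0,1],[0,0,0.018,0,0,0,1],[0,0,0.008,0,0,0,1],[0,0,0,0,0,0,1],[0,0,0,0,0,0,1]]' 10
python3 - <<'E'
from h import *
S=arm.get_image('side');D=arm.get_image('scene')
cv2.imwrite('pics/p1.png',np.hstack([cv2.resize(S['image'][130:230,150:250,::-1],(400,400)),cv2.resize(D['image'][190:290,215:315,::-1],(400,400))]))
E
```

```text
time_s: 5.4
position: [444.1, 90.9, 25.8]
orientation: [-3.142, 0.001, -0.002]
force: [-0.9, -0.2, -0.3]
opening: 25.4
grip_force: 10.0
```

View pics/p1.png

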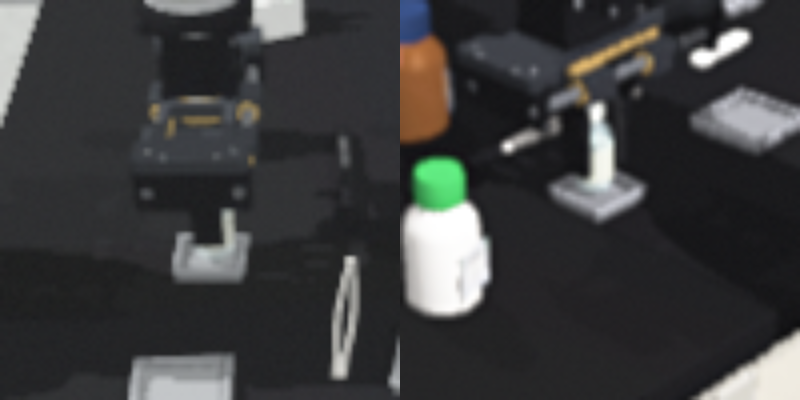

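Both views show the bottle just above tray 4, about 3 mm to the +x side of its middle. I'll shift back and lower it.

```bash
python3 -m handwheel '[[-0.003,0,0.002,0,0,0,1],[0,0,0.002,0,0,0,1],[0,0,0.001,0,0,0,1],[0,0,0,0,0,0,1],[0,0,0,0,0,0,1]]' 10
```

```text
time_s: 6.0
position: [440.8, 90.5, 20.4]
orientation: [3.141, -0.0, 0.001]
force: [-1.5, -3.4, 8.2]
opening: 25.6
grip_force: 10.0
```

```bash
python3 -m handwheel '[[0,0,0,0,0,0,0.6],[0,0,0,0,0,0,0.5],[0,0,0,0,0,0,0.4],[0,0,-0.01,0,0,0,0.4],[0,0,-0.04,0,0,0,0.4],[0,0,-0.05,0,0,0,0],[0,0,-0.05,0,0,0,0],[0,0,-0.05,0,0,0,0]]' 10
python3 -m handwheel '[[-0.004,-0.04,0,0,0,0,0],[-0.004,-0.04,0,0,0,0,0],[-0.004,-0.04,0,0,0,0,0],[-0.003,-0.039,0,0,0,0,0],[0,0,0,0,0,0,0],[0,0,0,0,0,0,0]]' 20
python3 - <<'E'
from h import *
np.set_printoptions(precision=1,suppress=True)
d=snap('wrist','w3'); s=arm.get_image('side'); e=arm.get_image('scene')
cv2.imwrite('pics/w3c.png',np.hstack([cv2.resize(d['image'][100:300,130:380,::-1],(500,400)),cv2.resize(e['image'][220:270,200:250,::-1],(300,300)).__class__(cv2.copyMakeBorder(cv2.resize(e['image'][220:270,200:250,::-1],(300,300)),0,100,0,0,cv2.BORDER_CONSTANT).shape,np.uint8) if 0 else cv2.copyMakeBorder(cv2.resize(e['image'][220:270,200:250,::-1],(300,300),interpolation=cv2.INTER_CUBIC),0,100,0,0,cv2.BORDER_CONSTANT)]))
g=blob(d,d['cx'],170,130,lambda h:(abs(h[...,0]-70)<20)&(h[...,1]>120)&(h[...,2]>60)); print('green',g[0],g[1],onz(d,*g[0],91))
E
```

```text
time_s: 6.8
position: [439.8, 91.5, 222.7]
orientation: [-3.142, -0.002, -0.001]
force: [1.7, -0.6, -0.9]
opening: 68.5
grip_force: 0.0
time_s: 7.4
position: [424.9, 250.9, 220.3]
orientation: [-3.141, -0.004, 0.001]
force: [0.6, -0.3, -0.2]
opening: 86.9
grip_force: 0.0
green [252.9 181.9] [117 126  29  33 771] [427.6 250.4  91. ]
```

View pics/w3c.png

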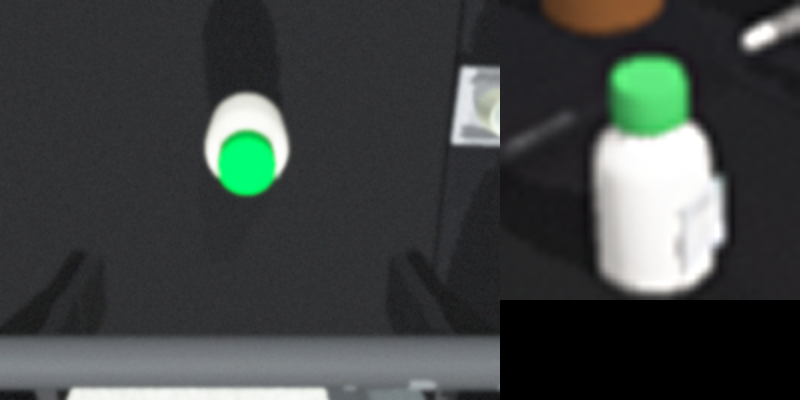

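The wrist crop shows the green-capped bottle at about (427,250) mm. The scene crop shows its label facing the robot, turned about +7°.

```bash
python3 -m handwheel '[[0.002,0,0.03,0,0,0,0],[0,0,0.04,0,0,-7,0],[0,0,0.04,0,0,0,0],[0,0,0.035,0,0,0,0],[0,0,0.025,0,0,0,0],[0,0,0.012,0,0,0,0],[0,0,0.005,0,0,0,0],[0,0,0,0,0,0,0],[0,0,0,0,0,0,0]]' 20
python3 -m handwheel '[[0,0,0,0,0,0,0.3],[0,0,0,0,0,0,1],[0,0,0,0,0,0,1],[0,0,0,0,0,0,1],[0,0,0,0,0,0,1],[0,0,0,0,0,0,1],[0,0,0,0,0,0,1]]' 20
```

```text
time_s: 8.45
position: [428.3, 250.3, 34.1]
orientation: [-3.135, -0.191, -0.003]
force: [0.9, 0.5, 0.3]
opening: 87.1
grip_force: 0.0
time_s: 9.15
position: [427.5, 250.1, 32.9]
orientation: [-3.136, -0.192, -0.0]
force: [-0.2, -0.1, -0.3]
opening: 45.0
grip_force: 18.9
```

```bash
python3 -m handwheel '[[0,0,-0.01,0,0,0,1],[0,0,-0.03,0,0,0,1],[0,0,-0.05,0,0,7,1],[0,0,-0.05,0,0,0,1],[0,0,-0.05,0,0,0,1]]' 20
python3 -m handwheel '[[0.02,0.03,0,0,0,0,1],[0.023,0.036,0,0,0,0,1],[0.023,0.036,0,0,0,0,1],[0.023,0.036,0,0,0,0,1],[0.023,0.036,0,0,0,0,1],[0.023,0.036,0,0,0,0,1],[0.023,0.036,0,0,0,0,1],[0.02,0.03,0,0,0,0,1],[0,0,0,0,0,0,1],[0,0,0,0,0,0,1]]' 20
python3 - <<'E'
from h import *
d=snap('wrist','w4'); print(arm.get_state()['orientation'])
E
```

```text
time_s: 9.65
position: [426.6, 250.1, 225.3]
orientation: [3.141, 0.001, -0.0]
force: [1.5, -0.0, -2.4]
opening: 45.2
grip_force: 18.9
time_s: 10.65
position: [605.2, -26.3, 222.9]
orientation: [-3.141, 0.002, 0.001]
force: [0.7, 0.8, -1.9]
opening: 45.1
grip_force: 18.9
[-3.14063055e+00 -1.32736878e-03  7.53983934e-04]
```

View pics/w4.png

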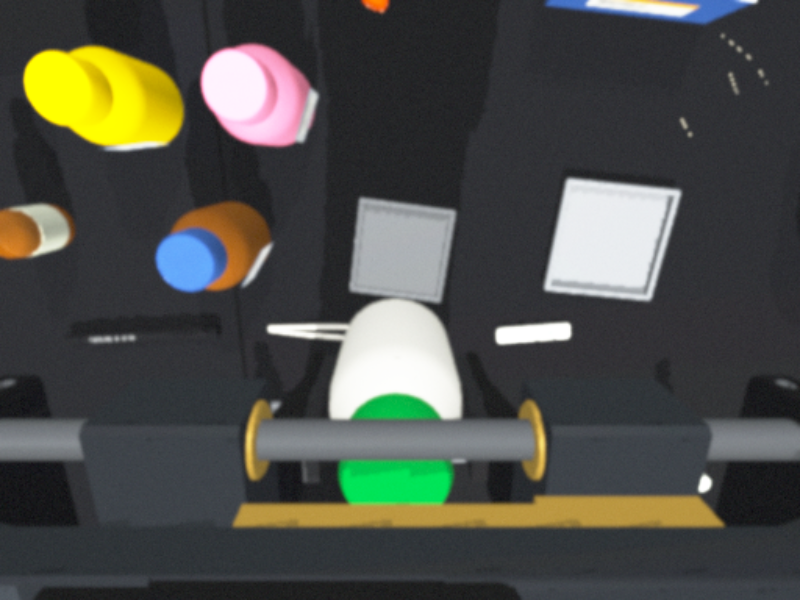

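The wrist view shows tray 2 at (404,250), tray 1 at (613,240), the blue cap at (190,260), bottle 3 at (30,232), and yellow and pink further ahead.

Run:
```python
from h import *
import pickle
np.set_printoptions(precision=1,suppress=True)
d=pickle.load(open('w4.pkl','rb'))
def quad(n,c,z=9):
    P=np.array([onz(d,u/K,v/K,z)[:2] for u,v in c]); print(n,P.mean(0),np.linalg.norm(P-np.roll(P,1,0),axis=1),np.degrees(np.arctan2(*(P[1]-P[0])[::-1])))
quad('T2',[(360,198),(456,210),(441,302),(350,291)])
quad('T1',[(567,178),(681,190),(652,300),(544,290)])
print(tray(d,613,240,50,9,110))
g=blob(d,190/K,260/K,28,lambda h:(abs(h[...,0]-112)<12)&(h[...,1]>110)&(h[...,2]>120)); print('L',g[0]*K,onz(d,*g[0],98))
for n,p,z in(('pinkcap',(237,87),98),('yellow',(68,88),98),('third shoulder',(16,232),56)): print(n,onz(d,p[0]/K,p[1]/K,z))
```

```text
T2 [612.7 -32.1] [79.1 78.7 79.4 79.3] -97.11458573385288
T1 [ 621. -206.] [93.6 93.2 93.1 94.7] -95.86911242117539
(((621.0096435546875, -205.04624938964844), (95.65960693359375, 95.76898193359375), 84.14704895019531), array([   6,   11,   88,   79, 5379], dtype=int32))
L [189.2 259.5] [625.8 105.9  98. ]
pinkcap [727.2  64.3  98. ]
yellow [726.9 162.   98. ]
third shoulder [637.2 248.2  56. ]
```

```bash
python3 -m handwheel '[[0.0073,0.0062,0.03,0,0,0,1],[0,0,0.045,0,0,7,1],[0,0,0.045,0,0,0,1],[0,0,0.03,0,0,0,1],[0,0,0.02,0,0,0,1],[0,0,0.01,0,0,0,1],[0,0,0,0,0,0,1],[0,0,0,0,0,0,1]]' 20
python3 - <<'E'
from h import *
S=arm.get_image('side');D=arm.get_image('scene')
cv2.imwrite('pics/p2.png',np.hstack([cv2.resize(S['image'][160:260,210:310,::-1],(400,400)),cv2.resize(D['image'][140:240,205:305,::-1],(400,400))]))
E
```

```text
time_s: 11.5
position: [613.4, -31.6, 44.4]
orientation: [-3.136, 0.191, -0.003]
force: [0.7, 0.2, -2.2]
opening: 44.8
grip_force: 18.9
```

View pics/p2.png

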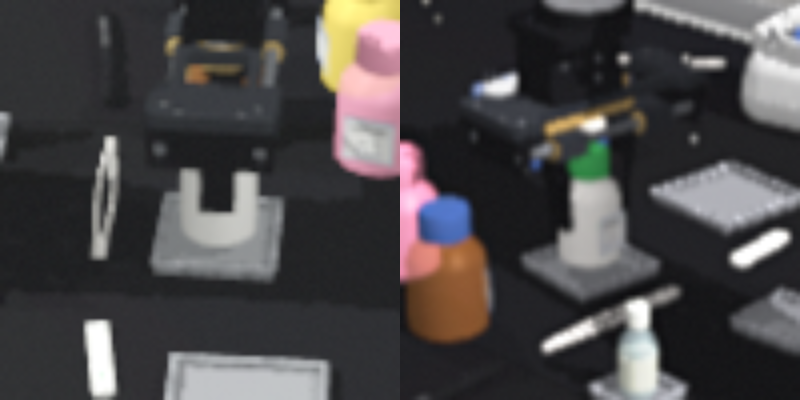

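Both views show the white bottle centred just above tray 2, and the small bottle standing in tray 4. Lowering.

```bash
python3 -m handwheel '[[0,0,0.004,0,0,0,1],[0,0,0.002,0,0,0,1],[0,0,0.001,0,0,0,1],[0,0,0.001,0,0,0,1],[0,0,0,0,0,0,1],[0,0,0,0,0,0,1]]' 20
```

```text
time_s: 12.2
position: [613.0, -32.3, 36.2]
orientation: [3.135, -0.192, 0.001]
force: [-5.9, -0.9, 10.7]
opening: 45.2
grip_force: 19.1
```

```bash
python3 -m handwheel '[[0,0,0,0,0,0,0.35],[0,0,0,0,0,0,0.25],[0,0,0,0,0,0,0.15],[0,0,0,0,0,0,0.15],[0,0,-0.01,0,0,0,0.1],[0,0,-0.04,0,0,0,0.1],[0,0,-0.05,0,0,0,0],[0,0,-0.05,0,0,-7,0],[0,0,-0.04,0,0,0,0]]' 20
python3 -m handwheel '[[0.002,-0.03,0,0,0,0,0],[0.003,-0.04,0,0,0,0,0],[0.003,-0.04,0,0,0,0,0],[0.002,-0.029,0,0,0,0,0],[0,0,0,0,0,0,0],[0,0,0,0,0,0,0]]' 25
python3 - <<'E'
from h import *
np.set_printoptions(precision=1,suppress=True)
d=snap('wrist','w5')
for n,u,v,r,f,z in(('L',d['cx'],180,80,lambda h:(abs(h[...,0]-112)<12)&(h[...,1]>110)&(h[...,2]>120),98),):
    g=blob(d,u,v,r,f); print(n,g[0]*K,g[1],onz(d,*g[0],z))
E
```

```text
time_s: 13.1
position: [613.0, -31.8, 228.9]
orientation: [3.141, 0.007, 0.004]
force: [1.9, -0.5, 0.1]
opening: 86.1
grip_force: 0.0
time_s: 13.7
position: [622.6, 107.4, 225.4]
orientation: [3.141, 0.002, 0.001]
force: [0.4, -0.2, -0.4]
opening: 87.1
grip_force: 0.0
L [391.6 284.7] [  61   63   36   40 1147] [625.6 109.2  98. ]
```

View pics/w5.png

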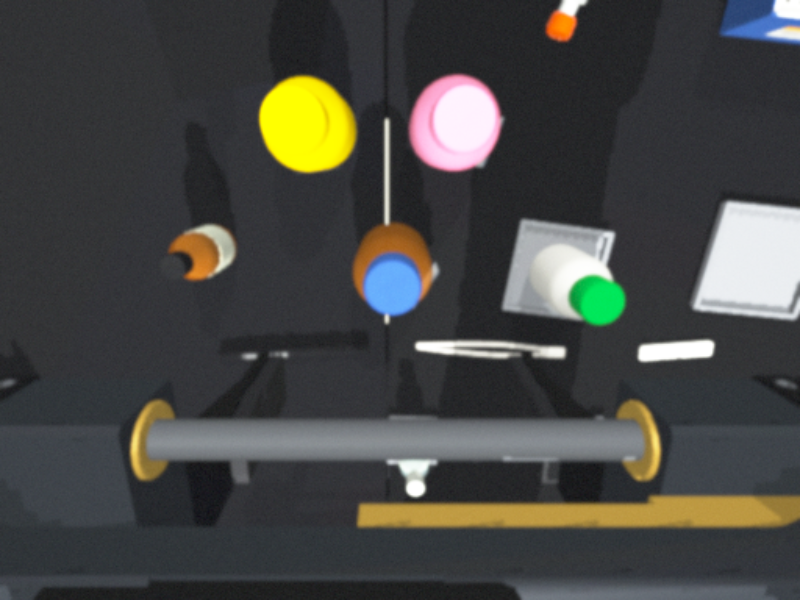

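The wrist view shows the blue cap at (392,285), the black cap of bottle 3 at (177,264), and the white bottle standing in tray 2.

```bash
python3 -c "
from h import *
import pickle
d=pickle.load(open('w5.pkl','rb')); print(onz(d,177/K,264/K,82),onz(d,204/K,252/K,50))"
python3 -m handwheel '[[0.002,-0.001,0.03,0,0,0,0],[0,0,0.045,0,0,0,0],[0,0,0.045,0,0,0,0],[0,0,0.03,0,0,0,0],[0,0,0.022,0,0,0,0],[0,0,0.012,0,0,0,0],[0,0,0.004,0,0,0,0],[0,0,0,0,0,0,0],[0,0,0,0,0,0,0]]' 25
python3 -m handwheel '[[0,0,0,0,0,0,0.2],[0,0,0,0,0,0,0.6],[0,0,0,0,0,0,1],[0,0,0,0,0,0,1],[0,0,0,0,0,0,1],[0,0,0,0,0,0,1]]' 25
```

```text
[635.83654884 256.7935445   82.        ] [637.78182501 250.81068416  50.        ]
time_s: 14.65
position: [625.6, 107.7, 38.3]
orientation: [-3.141, 0.001, -0.003]
force: [-0.1, -0.5, -0.4]
opening: 87.0
grip_force: 0.0
time_s: 15.25
position: [624.8, 108.1, 37.1]
orientation: [-3.141, -0.0, -0.0]
force: [0.1, 0.7, 2.8]
opening: 59.1
grip_force: 25.0
```

```bash
python3 -m handwheel '[[0,0,-0.01,0,0,0,1],[0,0,-0.03,0,0,0,1],[0,0,-0.05,0,0,0,1],[0,0,-0.05,0,0,0,1],[0,0,-0.045,0,0,0,1]]' 25
python3 -m handwheel '[[0,0.03,0,0,0,0,1],[0,0.04,0,0,0,0,1],[0,0.04,0,0,0,0,1],[-0.001,0.042,0,0,0,0,1],[-0.001,0.042,0,0,0,0,1],[-0.001,0.042,0,0,0,0,1],[-0.001,0.04,0,0,0,0,1],[0,0.035,0,0,0,0,1],[0,0.003,0,0,0,0,1],[0,0,0,0,0,0,1],[0,0,0,0,0,0,1]]' 25
python3 - <<'E'
from h import *
d=snap('wrist','w6'); print(tray(d,391,260,62,9,110)); print(arm.get_state()['orientation'])
E
```

```text
time_s: 15.75
position: [624.5, 107.8, 225.0]
orientation: [-3.142, -0.0, -0.001]
force: [0.7, 0.4, -1.1]
opening: 58.7
grip_force: 25.0
time_s: 16.85
position: [620.9, -204.6, 222.3]
orientation: [-3.141, -0.003, -0.0]
force: [-0.0, 1.2, -1.2]
opening: 59.0
grip_force: 25.0
(((621.7537841796875, -205.29666137695312), (95.2458724975586, 94.61521911621094), 84.19088745117188), array([  27,   23,   79,   71, 4262], dtype=int32))
[-3.14100375e+00 -3.58857786e-03 -5.05359816e-04]
```

View pics/w6.png

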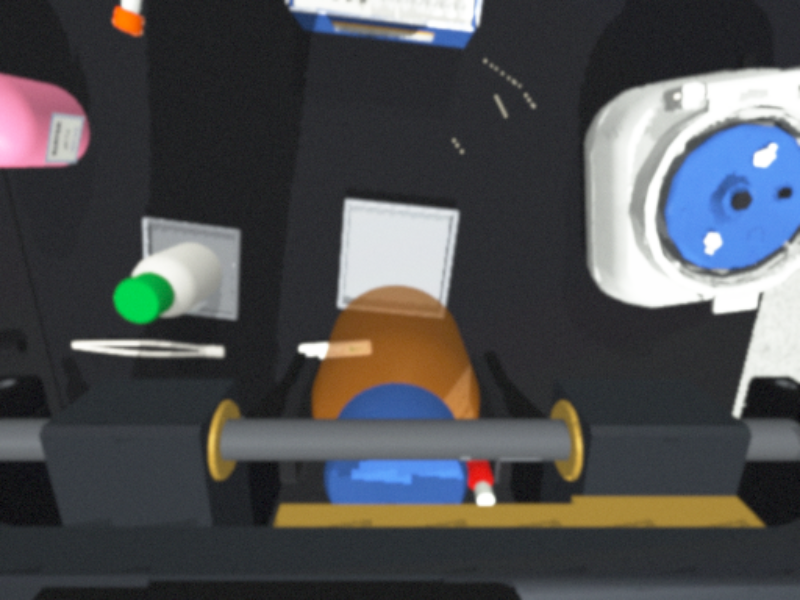

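The wrist view shows tray 1 at (398,255) below the held bottle, aligned, with the centrifuge clear at the right (left edge x≈588).

```bash
python3 -m handwheel '[[0.001,0.0008,0.03,0,0,0,1],[0,0,0.045,0,0,0,1],[0,0,0.045,0,0,0,1],[0,0,0.03,0,0,0,1],[0,0,0.017,0,0,0,1],[0,0,0.009,0,0,0,1],[0,0,0,0,0,0,1],[0,0,0,0,0,0,1]]' 25
python3 -m handwheel '[[0,0,0.002,0,0,0,1],[0,0,0.0015,0,0,0,1],[0,0,0.001,0,0,0,1],[0,0,0.001,0,0,0,1],[0,0,0,0,0,0,1],[0,0,0,0,0,0,1]]' 25
```

```text
time_s: 17.7
position: [622.9, -206.9, 47.7]
orientation: [3.141, 0.0, 0.004]
force: [-0.3, 0.1, -0.4]
opening: 59.1
grip_force: 25.0
time_s: 18.3
position: [621.7, -207.0, 40.4]
orientation: [3.142, 0.0, -0.0]
force: [0.5, -0.7, -1.7]
opening: 58.9
grip_force: 25.0
```

```bash
python3 -m handwheel '[[0,0,0.001,0,0,0,1],[0,0,0,0,0,0,1],[0,0,0,0,0,0,1]]' 25
```

```text
time_s: 18.6
position: [622.0, -207.0, 40.1]
orientation: [3.141, 0.0, 0.001]
force: [-1.8, 0.1, 6.0]
opening: 59.0
grip_force: 25.0
```

```bash
python3 -m handwheel '[[0,0,0,0,0,0,0.2],[0,0,0,0,0,0,0.1],[0,0,0,0,0,0,0],[0,0,0,0,0,0,0],[0,0,-0.01,0,0,0,0],[0,0,-0.04,0,0,0,0],[0,0,-0.05,0,0,0,0],[0,0,-0.05,0,0,0,0],[0,0,-0.035,0,0,0,0]]' 25
python3 -m handwheel '[[0.001,-0.03,0,0,0,0,0],[0.001,-0.045,0,0,0,0,0],[0.001,-0.045,0,0,0,0,0],[0.001,-0.045,0,0,0,0,0],[0.001,-0.045,0,0,0,0,0],[0.001,-0.045,0,0,0,0,0],[0.001,-0.045,0,0,0,0,0],[0.001,-0.045,0,0,0,0,0],[0.001,-0.045,0,0,0,0,0],[0.001,-0.04,0,0,0,0,0],[0.001,-0.03,0,0,0,0,0],[0.002,-0.003,0,0,0,0,0]]' 15
python3 -m handwheel '[[0,0,0,0,0,0,0],[0,0,0,0,0,0,0]]'
python3 - <<'E'
from h import *
d=snap('wrist','w7'); g=blob(d,d['cx'],165,60,lambda h:(h[...,0]<18)&(h[...,1]>110)&(h[...,2]>60)); print(g[0]*K,g[1],onz(d,*g[0],50))
E
```

```text
time_s: 19.5
position: [622.5, -206.7, 229.3]
orientation: [3.14, 0.001, 0.006]
force: [0.7, -0.1, -0.8]
opening: 86.8
grip_force: 0.0
time_s: 20.7
position: [632.7, 261.7, 225.1]
orientation: [-3.139, -0.011, 0.001]
force: [-0.5, 0.7, 0.3]
opening: 87.1
grip_force: 0.0
time_s: 20.9
position: [635.3, 254.6, 224.7]
orientation: [3.141, -0.002, 0.001]
force: [0.9, -0.6, -0.3]
opening: 86.9
grip_force: 0.0
[386.83919271 268.69140625] [ 41  55  30  28 480] [637.77549543 260.28334542  50.        ]
```

View pics/w7.png

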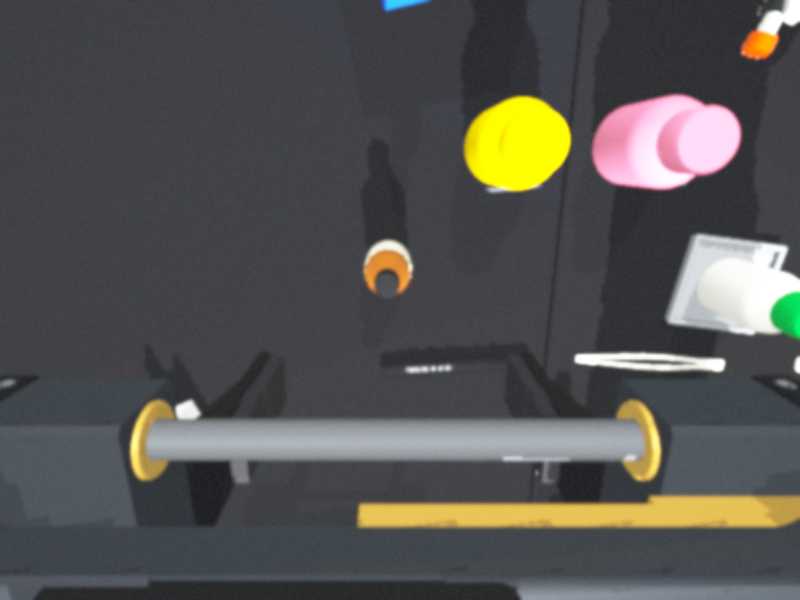

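The wrist view shows bottle 3's black cap at (387,285), slightly left of centre, with yellow well clear at (517,143).

```bash
python3 -m handwheel '[[0,-0.005,0.03,0,0,0,0.25],[0,0,0.045,0,0,0,0.25],[0,0,0.045,0,0,0,0.25],[0,0,0.035,0,0,0,0.25],[0,0,0.025,0,0,0,0.25],[0,0,0.015,0,0,0,0.25],[0,0,0.006,0,0,0,0.25],[0,0,0,0,0,0,0.25],[0,0,0,0,0,0,0.25]]' 15
python3 -m handwheel '[[0,0,0,0,0,0,0.5],[0,0,0,0,0,0,0.7],[0,0,0,0,0,0,1],[0,0,0,0,0,0,1],[0,0,0,0,0,0,1],[0,0,0,0,0,0,1]]' 15
```

```text
time_s: 21.85
position: [635.7, 261.2, 25.1]
orientation: [-3.141, 0.001, -0.003]
force: [0.9, -0.2, 1.7]
opening: 65.4
grip_force: 0.0
time_s: 22.45
position: [634.8, 261.0, 23.5]
orientation: [3.141, 0.0, 0.0]
force: [-0.1, 0.2, 1.8]
opening: 35.6
grip_force: 15.0
```

```bash
python3 -m handwheel '[[0,0,-0.01,0,0,0,1],[0,0,-0.03,0,0,0,1],[0,0,-0.05,0,0,0,1],[0,0,-0.05,0,0,0,1],[0,0,-0.05,0,0,0,1]]' 15
python3 -m handwheel '[[-0.016,0.026,0,0,0,0,1],[-0.021,0.035,0,0,0,0,1],[-0.021,0.035,0,0,0,0,1],[-0.021,0.035,0,0,0,0,1],[-0.021,0.035,0,0,0,0,1],[-0.021,0.035,0,0,0,0,1],[-0.021,0.035,0,0,0,0,1],[-0.021,0.035,0,0,0,0,1],[-0.021,0.035,0,0,0,0,1],[-0.015,0.021,0,0,0,0,1],[0,0,0,0,0,0,1],[0,0,0,0,0,0,1]]' 15
python3 - <<'E'
from h import *
d=snap('wrist','w8'); print(tray(d,391,260,34,9,80),arm.get_state()['position'])
E
```

```text
time_s: 22.95
position: [634.3, 261.1, 216.2]
orientation: [-3.141, -0.001, -0.0]
force: [0.9, 0.1, -1.5]
opening: 35.9
grip_force: 15.0
time_s: 24.15
position: [435.9, -65.8, 214.1]
orientation: [3.141, -0.001, 0.002]
force: [0.3, -0.3, -0.4]
opening: 35.5
grip_force: 15.0
(((435.8427734375, -65.61875915527344), (67.16898345947266, 66.69140625), 2.404667615890503), array([   9,   10,   54,   53, 2621], dtype=int32)) [436.15641749 -65.10251223 213.94213253]
```

View pics/w8.png

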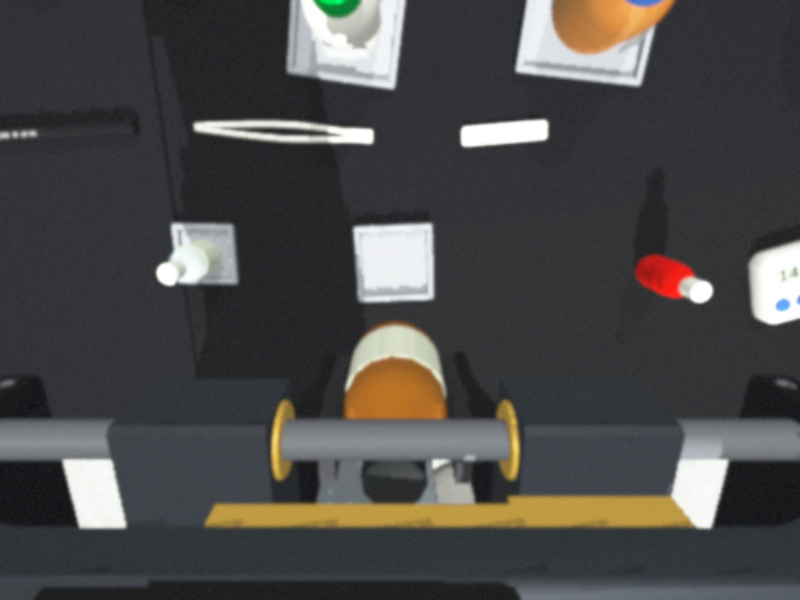

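The wrist view shows tray 3 at (394,262) below the held bottle, with the other three bottles standing in their trays.

```bash
python3 -m handwheel '[[0,0.001,0.03,0,0,0,1],[0,0,0.045,0,0,0,1],[0,0,0.045,0,0,0,1],[0,0,0.03,0,0,0,1],[0,0,0.02,0,0,0,1],[0,0,0.011,0,0,0,1],[0,0,0,0,0,0,1],[0,0,0,0,0,0,1]]' 15
python3 -m handwheel '[[0,0,0.002,0,0,0,1],[0,0,0.002,0,0,0,1],[0,0,0.001,0,0,0,1],[0,0,0.001,0,0,0,1],[0,0,0,0,0,0,1],[0,0,0,0,0,0,1]]' 15
```

```text
time_s: 25.0
position: [436.6, -66.4, 33.3]
orientation: [-3.141, -0.002, -0.002]
force: [0.6, 0.0, -1.5]
opening: 35.7
grip_force: 15.0
time_s: 25.6
position: [436.0, -67.1, 26.7]
orientation: [3.141, -0.0, 0.001]
force: [-0.7, -1.6, 3.4]
opening: 35.5
grip_force: 15.0
```

Contact with the tray floor. I'll release, rise clear and check everything.

```bash
python3 -m handwheel '[[0,0,0,0,0,0,0.5],[0,0,0,0,0,0,0.4],[0,0,0,0,0,0,0.3],[0,0,0,0,0,0,0.3],[0,0,-0.01,0,0,0,0.2],[0,0,-0.04,0,0,0,0],[0,0,-0.05,0,0,0,0],[0,0,-0.05,0,0,0,0],[-0.02,0,-0.05,0,0,0,0],[-0.02,0.02,-0.05,0,0,0,0],[0,0,0,0,0,0,0],[0,0,0,0,0,0,0]]' 15
python3 - <<'E'
from h import *
d=snap('wrist','w9');S=arm.get_image('side');D=arm.get_image('scene')
a=cv2.resize(S['image'][140:290,170:310,::-1],(420,450));b=cv2.resize(D['image'][150:270,200:330,::-1],(375,346))
cv2.imwrite('pics/f.png',np.hstack([a,cv2.copyMakeBorder(b,0,104,0,0,cv2.BORDER_CONSTANT)]))
E
```

```text
time_s: 26.8
position: [400.0, -84.5, 267.6]
orientation: [3.14, -0.001, 0.004]
force: [0.2, -0.2, -0.4]
opening: 86.6
grip_force: 0.0
```

View pics/f.png

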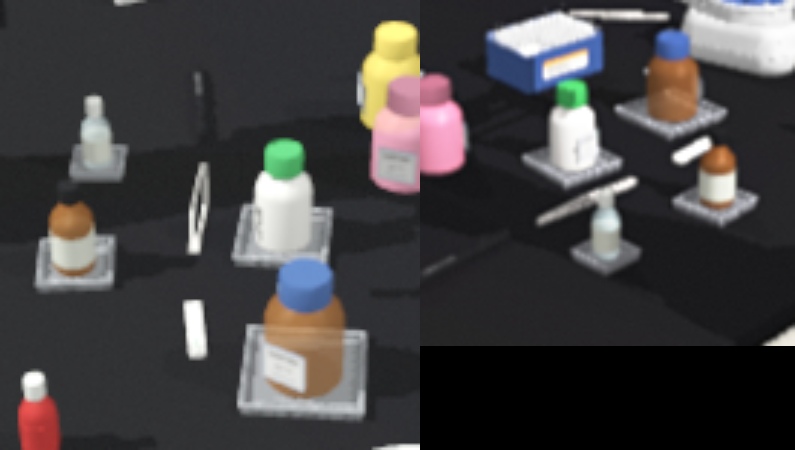

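The side and scene crops show all four bottles upright and centred in their own trays, with the arm clear. Handing in.

```bash
python3 -c "
from workcell import arm
print(arm.job_done())"
```

```text
the job is handed in; nothing more can be done
None
```

All four bottles are standing upright in the trays of their own size, the final pictures show the arm clear of everything, and I handed the job in at about 27 s of the 112 s allowed; no verdict came back.

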